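Nest the sign brackets in their clamshell case

ROBOT

A 7-joint arm with a two-finger parallel gripper is mounted at the origin on the work surface. World frame = base frame: x ahead of the robot, y to its left, z up, the work surface at z = 0. Lengths are in m, angles in rad, forces in N, time in s.
With the tool pointing down it reaches from about 0.425 to 0.875 m from the base axis. Payload 8.4 kg.
Tool frame: the origin (TCP) lies at the very end of the fingers, on their centre line; the grasp point (between the pads) lies 19 mm behind it; z points along the fingers, y is the line along which they close (so a half turn about z gives the same grasp; the last joint's range is limited). The gripper opens to 87 mm and grips with 3 to 60 N. Pads are 19 mm wide; open, the fingers measure 117 mm over their backs; the gripper's body (75 mm by 190 mm) begins 51 mm behind the grasp point.
Start: joints at [-1.224, 0.333, 0.04, 1.465, -0.013, 1.343, -0.059], TCP at [0.28, 0.586, 0.223] pointing down, gripper open.
Joint ranges: [-2.58, 2.58], [-0.38, 2.09], [-1.3, 1.39], [0.25, 2.4], [-1.5, 4.64], [0.08, 2.09], [-2.65, 2.65]. Speed limits (rad/s): [2.22, 2.22, 2.79, 2.79, 3.14, 3.14, 3.14].

INTERFACE

Orientations are given as a 3x3 rotation matrix whose columns are the frame's x, y, z axes.
In Python, from bench import sense, imaging, job gives the robot as it stands. The module is installed in compiled form; this text tells all that it offers.
- The arm moves only by the tool arm_command, never from a script. Its argument "plan" is a list of rows, each a list of 5 numbers: the shift along the tool's x, y, z in cm, then the turn about the tool's z in rad, then the gripper's target within -1 to 1 (fully open at 1, half-way at 0, shut at -1). In form: [[dx, dy, dz, twist, gripper], ...]. A call has 1 to 20 rows; each row shifts and turns the commanded pose from where the row before left it, along the tool's axes as they then stand; what a row does not reach is not made up. A row lasts 1/12 s, in which the tool goes at most 41.7 mm and 7.16 degrees, less where a joint would pass 70% of its speed; a pose out of reach is approached as far as the arm can. A call with a gripper value outside its range is refused whole. The fingers move at their own pace and stop on an object; the grip force is fixed at half the most. Time passes only in rows, so rows that do not move let the fingers close. It gives the time, the measured TCP pose, the force, the opening and the grip force at its end, in the units of the state.
- sense(): the state, without advancing time (a new reading comes with each control period).
- imaging.capture(name): name is "scene" or "top"; returns the picture (384x512x3 uint8, blue, green, red); there is no depth.
- imaging.calibration(name): a dict with "fx", "fy", "cx", "cy" (pixels), "cam_to_world" (4x4, takes a point from camera to world coordinates). Camera axes: x right, y down, z forward; pixel columns grow to the right and rows downward; lengths in m; the calibration is good to about 2 mm. A picture is of the moment at which its call begins. calibration takes no time and is no camera call.
- job.close_job(): hands the job in; it is judged then, once.
The state is a dict: "clock": time; "joint_positions": joint angles; "qvel": joint speeds; "joint_efforts": joint torques, N m; "ee_pos": TCP position; "orientation": TCP orientation; "force": force on the tool from outside, world axes, zero at the start; "wrist_torque": the same for the moment, N m; "gripper_width": finger opening in m; "grip_force": force on a finger pad.
Only numpy, scipy, OpenCV 4.12 (cv2) and the standard library are available. Lean on these libraries where they do the work, as an engineer would, in place of code of your own. Each camera call takes 0.05 s, during which the arm holds its last target. There are 200 camera calls.

TASK

Pack the sign's U-brackets: press the red release button so the case's lid springs open, and leave it open. Nest the blue bracket and the loose orange one with the orange one already inside, all standing flat on the case's floor and squarely along it: the orange two side by side with their closed ends at the same end of the case as now, the blue one between them turned end for end, its closed end near the opposite wall, so that the legs interlock. Set them down, do not drop them, and leave everything else on the table alone.

Things in the scene. Friction and masses are not known exactly. Their poses are not given: they have to be found in the camera images.
- case: Grey tray, lower half of a clamshell case, fixed to the table. Outside 148 (its x) x 144 (its y) x 26 mm tall; walls and floor 5 mm thick: inside 138 x 134 mm, 21 mm deep, so brackets stand well above the rim. Origin: centre of the underside, axes along the walls; lid hinge along the +y wall, red release button outside the middle of the -y wall.
- lid (a joint): Clear, 43 mm deep upper half of the case, hinged along the case's +y wall (hinge line 74 mm from the case's centre, 27 mm up). 0 = shut and latched; when the button is pressed a spring throws it up to its stop at 2.0 rad, where it stays leaning outward, away from the inside; the button then returns.
- release (a joint): Rocker of the release button, rad: 0 = at rest, 0.35 = fully pressed against its stop (pad about 7 mm down at the point, 5 to 6 N, spring returned). The lid is let go at about 0.2.
- release_pad (a point): Middle of the top face of the red release pad (42 mm along the case's x, 32 mm across), 40 mm above the table at rest, facing up; pressed straight down. The lid's near wall is about 40 mm from it towards the case.
- packed: Orange U-bracket, 90 x 60 mm in plan, 55 mm tall, all walls 10 mm thick, 0.1 kg: a 60 mm web (closed end) and two legs 40 mm apart. Origin: centre of the underside; own x from the web (outer face -45 mm) to the open end (+45 mm), z up. Stands in the case from the start, beside the hinge wall, web near the case's -x wall, open end to +x.
- loose: Orange U-bracket, 90 x 60 mm in plan, 55 mm tall, all walls 10 mm thick, 0.1 kg: a 60 mm web (closed end) and two legs 40 mm apart. Origin: centre of the underside; own x from the web (outer face -45 mm) to the open end (+45 mm), z up. Starts upright on the table, at any yaw.
- blue: Blue U-bracket, 90 x 60 mm in plan, 55 mm tall, all walls 10 mm thick, 0.1 kg: a 60 mm web (closed end) and two legs 40 mm apart. Origin: centre of the underside; own x from the web (outer face -45 mm) to the open end (+45 mm), z up. Starts on the stand's slope, web uphill, leg tips on the lip, so its z leans 35 degrees from vertical.
- stand: Fixed plywood stand with a slope that rises at 35 degrees towards its own +x; slope 100 mm wide, 146 mm long, highest edge about 95 mm above the table, with a 12 mm lip along its low edge and 10 mm cheeks. Origin: on the table below the middle.
- packed_web (a point): Middle of the top edge of the packed orange bracket's web, 40 mm from its origin along its own -x and 55 mm up; axes as the bracket's.
- loose_web (a point): Middle of the top edge of the loose orange bracket's web, 40 mm from its origin along its own -x and 55 mm up; axes as the bracket's.
- blue_web (a point): Middle of the top edge of the blue bracket's web, 40 mm from its origin along its own -x and 55 mm up; axes as the bracket's.
- drill: Cordless drill, lime and black, standing on its battery, about 225 mm tall, 75 x 130 mm. Loose, to be left alone. Origin: centre of its underside.
- dome: Brass dome ornament, 72 mm across, 52 mm tall. Loose, to be left alone. Origin: centre of its underside.
- tape: Roll of black tape lying flat, 90 mm across, 24 mm tall. Loose, to be left alone. Origin: centre of its underside.
- screwdriver: Screwdriver lying along its own x, about 200 mm long. Loose, to be left alone. Origin: underneath, between its ends.
- spool: White and green filament spool lying flat, 150 mm across, 60 mm tall. Loose, to be left alone. Origin: centre of its underside.
- can: Blue can, 60 mm across, 110 mm tall. Loose, to be left alone. Origin: centre of its underside.
- cup: Clear cup, 80 mm across, 85 mm tall. Loose, to be left alone. Origin: centre of its underside.
Mind the look-alikes: they are no part of the job. What is shaped like the case but turquoise is not meant.

How it is judged:
On the way, in this order (a step that is already met when the one before it is completed fails the run):
1. the release button is pressed (value of joint release above 0.18 rad).
2. the lid has sprung open to its stop (value of joint lid above 1.8 rad), for 0.2 s.
At the end, for the whole second after the job is handed in: Lid open over 1.8 rad; all three brackets at rest on the case floor, tilt under 4 deg, legs within 8 deg of its x; orange webs 50-68 mm to -x of the case centre, blue web 50-68 mm to +x; blue between the orange ones, its centre line 11-41 mm from each of theirs (value of joint lid above 1.8 rad and z of packed in the frame of case between 0.002 and 0.009 m and angle between each of packed, loose, blue's own z axis and vertical below 0.07 rad and angle between the x axis of each of packed, loose, blue and the x axis of case, either way round below 0.14 rad and linear speed of each of packed, loose, blue below 0.02 m/s and x of packed_web in the frame of case between -0.068 and -0.05 m and y of packed in the frame of case between -0.041 and 0.041 m and z of loose in the frame of case between 0.002 and 0.009 m and x of loose_web in the frame of case between -0.068 and -0.05 m and y of loose in the frame of case between -0.041 and 0.041 m and z of blue in the frame of case between 0.002 and 0.009 m and x of blue_web in the frame of case between 0.05 and 0.068 m and y of blue in the frame of case between -0.041 and 0.041 m and ((y of packed in the frame of blue between -0.041 and -0.011 m and y of loose in the frame of blue between 0.011 and 0.041 m) or (y of packed in the frame of blue between 0.011 and 0.041 m and y of loose in the frame of blue between -0.041 and -0.011 m))); the robot touches nothing.
It fails at once if another thing on the table is shoved more than 30 mm (distance of any of drill, dome, tape, screwdriver, spool, can, cup from where it was at the start of the episode above 0.03 m).
It fails at once if the blue bracket is dropped (falls freely faster than 0.6 m/s, about 18 mm) (linear speed of blue above 0.6 m/s and contact force between the fingers and blue below 0.05 N).
It fails at once if the loose orange bracket is dropped (falls freely faster than 0.6 m/s, about 18 mm) (linear speed of loose above 0.6 m/s and contact force between the fingers and loose below 0.05 N).
It also fails if it takes over 72 s, if anything falls off the work surface, if the arm or the gripper's body presses on something with over 40 N, if the wrist force passes 120 N, or if a joint passes its speed limit or range.

## Working session

There is one attempt and no reset: what is moved stays moved. The work goes in short steps, Python scripts to look and compute and a tool call to move; the robot and the scene stay as the last step left them, time stands still between calls to the robot, and variables do not carry over. Pictures are saved under pics/ and viewed, at most 10 in all, crops included, and the job is handed in when it is done.

Besides the shell and the picture viewer there is one more tool, called after "Emit:" by a JSON object that holds its "fn" and its "kwargs". arm_command: Moves the arm, as the interface text tells. Its arguments: {"type":"object","properties":{"plan":{"type":"array","items":{"type":"array","items":{"type":"number"}}}},"required":["plan"]}

```bash
mkdir -p pics
python3 - <<'E'
from bench import sense, imaging
import cv2,numpy as np
np.set_printoptions(precision=4,suppress=True)
for n in("scene","top"):
    cv2.imwrite(f"pics/{n}0.png",imaging.capture(n)); c=imaging.calibration(n); print(n,c["fx"],c["fy"],c["cx"],c["cy"]);print(np.array(c["cam_to_world"]))
s=sense();print(s["ee_pos"],np.array(s["orientation"]),s["gripper_width"],s["clock"])
E
```

```text
scene 422.5070256526358 422.5070256526358 251.00191590508084 194.9006161821224
[[ 0.8455  0.3385 -0.413   1.07  ]
 [ 0.5338 -0.5134  0.6719 -0.8622]
 [ 0.0154 -0.7885 -0.6148  0.8797]
 [ 0.      0.      0.      1.    ]]
top 460.6771189358391 460.6771189358391 253.45976199202147 189.08571927166952
[[ 0.0176 -0.9971  0.0737  0.4395]
 [-0.9995 -0.0193 -0.0234 -0.0062]
 [ 0.0247 -0.0732 -0.997   1.6499]
 [ 0.      0.      0.      1.    ]]
[0.2801 0.5861 0.2217] [[-0.9022  0.4312 -0.0006]
 [ 0.4312  0.9022 -0.0014]
 [-0.0001 -0.0015 -1.    ]] 0.08693207865304006 0.1
```

View pics/scene0.png

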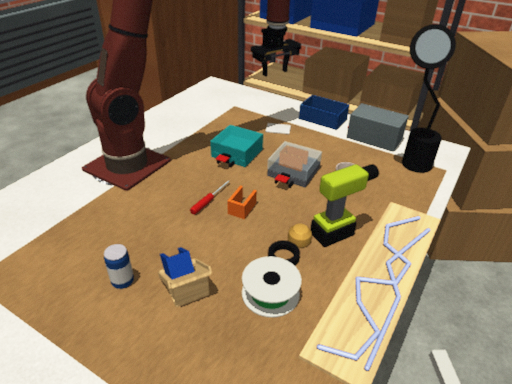

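View pics/top0.png

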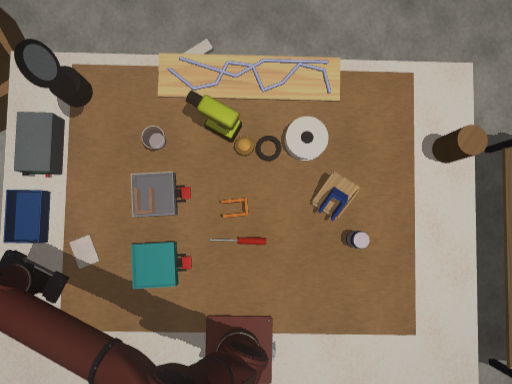

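The scene view shows the grey case at (294,163), the loose bracket at (242,202) and the blue bracket on its stand at (182,270). In the top view these are at (154,194), (235,207) and (335,198), and the release pad is at (185,193). Next I'll zoom in and measure.

```bash
cat > h.py <<'E'
import cv2,numpy as np
from bench import sense,imaging
np.set_printoptions(precision=4,suppress=True)
def ray(n,px,z):
    c=imaging.calibration(n);T=np.array(c["cam_to_world"])
    px=np.atleast_2d(px).astype(float)
    d=np.c_[(px[:,0]-c["cx"])/c["fx"],(px[:,1]-c["cy"])/c["fy"],np.ones(len(px))]@T[:3,:3].T
    z=np.broadcast_to(z,len(px)); return T[:3,3]+d*((z-T[2,3])/d[:,2])[:,None]
def px(n,P):
    c=imaging.calibration(n);T=np.linalg.inv(np.array(c["cam_to_world"]))
    p=np.atleast_2d(P)@T[:3,:3].T+T[:3,3]
    return np.c_[c["fx"]*p[:,0]/p[:,2]+c["cx"],c["fy"]*p[:,1]/p[:,2]+c["cy"]]
def crop(im,x,y,w,h,s): return cv2.resize(im[y:y+h,x:x+w],(int(w*s),int(h*s)),interpolation=cv2.INTER_CUBIC)
def hsv(im,lo,hi): return cv2.inRange(cv2.cvtColor(im,cv2.COLOR_BGR2HSV),lo,hi)
def blobs(m,a=15):
    cs=cv2.findContours(m,cv2.RETR_EXTERNAL,cv2.CHAIN_APPROX_NONE)[0]
    return [(cv2.contourArea(c),cv2.boundingRect(c),cv2.minAreaRect(c),c) for c in cs if cv2.contourArea(c)>a]
E
python3 - <<'E'
from h import *
t=cv2.imread("pics/top0.png");s=cv2.imread("pics/scene0.png")
a=np.hstack([crop(t,122,162,80,60,5),crop(t,300,160,80,60,5)])
b=np.hstack([crop(s,260,135,80,60,5),crop(s,150,238,80,60,5)])
cv2.imwrite("pics/z.png",np.vstack([a,b]))
for n,im in(("top",t),("scene",s)):
    for nm,lo,hi in(("orange",(5,170,90),(16,255,255)),("red",(0,170,100),(4,255,255)),("blue",(105,150,60),(128,255,255))):
        for B in blobs(hsv(im,lo,hi)): print(n,nm,B[0],B[1],np.round(cv2.boxPoints(B[2]),1).tolist())
E
```

```text
top orange 130.0 (221, 198, 27, 20) [[220.8000030517578, 200.0], [246.3000030517578, 197.5], [248.10000610351562, 214.60000610351562], [222.5, 217.10000610351562]]
top red 88.5 (182, 257, 10, 12) [[182.0, 257.0], [191.0, 257.0], [191.0, 268.0], [182.0, 268.0]]
top red 128.0 (238, 238, 28, 6) [[238.0, 238.0], [265.0, 238.0], [265.0, 243.0], [238.0, 243.0]]
top red 80.5 (181, 187, 10, 12) [[180.3000030517578, 187.10000610351562], [188.89999389648438, 186.1999969482422], [190.0, 197.39999389648438], [181.39999389648438, 198.3000030517578]]
top blue 775.5 (14, 193, 26, 49) [[13.899999618530273, 239.8000030517578], [16.299999237060547, 192.5], [41.0, 193.6999969482422], [38.599998474121094, 241.0]]
top blue 157.0 (319, 188, 28, 32) [[318.70001220703125, 211.0], [334.1000061035156, 187.1999969482422], [348.70001220703125, 196.6999969482422], [333.29998779296875, 220.5]]
scene orange 562.0 (227, 185, 30, 34) [[221.10000610351562, 207.60000610351562], [242.8000030517578, 179.6999969482422], [262.5, 195.10000610351562], [240.8000030517578, 223.0]]
scene red 152.0 (191, 193, 23, 21) [[188.8000
[... 671 characters left out ...]
]
scene blue 135.5 (105, 255, 22, 14) [[104.80000305175781, 259.0], [125.80000305175781, 254.8000030517578], [128.0, 266.0], [107.0, 270.20001220703125]]
scene blue 574.0 (161, 248, 33, 31) [[159.5, 254.5], [185.89999389648438, 245.6999969482422], [194.3000030517578, 270.8999938964844], [167.89999389648438, 279.70001220703125]]
scene blue 956.5 (300, 96, 49, 33) [[297.3999938964844, 118.5999984741211], [304.1000061035156, 93.0], [348.8999938964844, 104.80000305175781], [342.20001220703125, 130.39999389648438]]
scene blue 2332.0 (289, 0, 89, 36) [[289.0, 0.0], [377.0, 0.0], [377.0, 35.0], [289.0, 35.0]]
scene blue 89.0 (260, 0, 7, 19) [[260.0, 0.0], [266.0, 0.0], [266.0, 18.0], [260.0, 18.0]]
```

View pics/z.png

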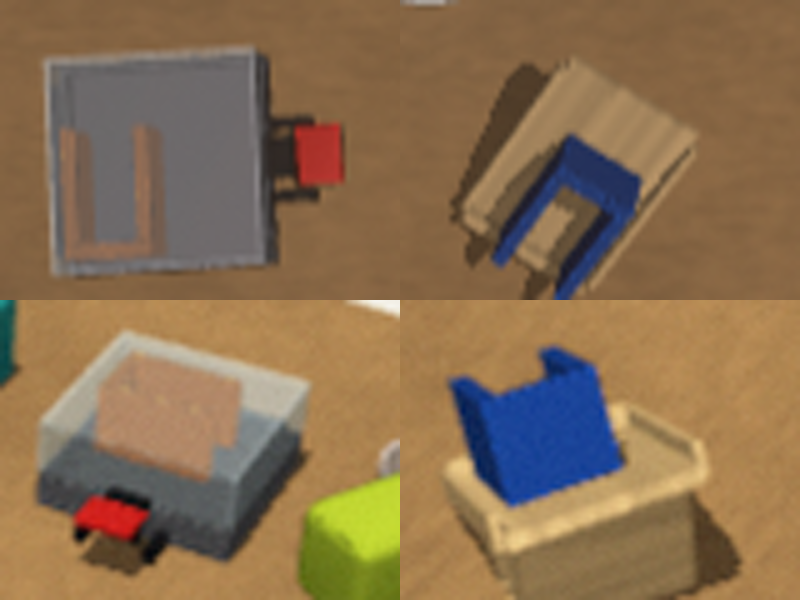

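The zoom shows the lid outline corners at top px (131,174), (173,171.6), (175.6,214.4) and (132.4,217), with the pad at about (186,192.8). The blue web's outer face points uphill, towards the scene camera. I'll turn these into positions.

```bash
cat >> h.py <<'E'
def tri(a,b):
    L=[]
    for n,p in(("top",a),("scene",b)):
        P,Q=ray(n,p,0)[0],ray(n,p,.2)[0];d=(Q-P)/np.linalg.norm(Q-P);M=np.eye(3)-np.outer(d,d);L.append((M,M@P))
    X=np.linalg.solve(L[0][0]+L[1][0],L[0][1]+L[1][1]);
    return X,np.abs(px("top",X)[0]-a).max(),np.abs(px("scene",X)[0]-b).max()
E
python3 - <<'E'
from h import *
t=cv2.imread("pics/top0.png");s=cv2.imread("pics/scene0.png")
C=ray("top",[(131,174),(173,171.6),(175.6,214.4),(132.4,217)],.069)
print("case",C,C.mean(0),[np.linalg.norm(C[i]-C[i-1]) for i in range(4)]);
for i,j in((3,0),(2,1)): d=C[j]-C[i];print("yaw x",np.degrees(np.arctan2(d[1],d[0])))
for i,j in((1,0),(2,3)): d=C[j]-C[i];print("yaw y-90",np.degrees(np.arctan2(d[1],d[0]))-90)
print("pad",ray("top",(186,192.8),.04),tri((186,192.8),(282.2,178.5)))
m=hsv(t,(5,150,90),(18,255,255))[195:220,218:252];print((m>0).sum(0))
B=[b for b in blobs(hsv(t,(5,170,90),(16,255,255)))][0];W=ray("top",cv2.boxPoints(B[2]),.055);print("loose",W.round(4),W.mean(0))
d=W[1]-W[0];print(np.degrees(np.arctan2(d[1],d[0])))
N={"C":((334.6,187),(194.4,271)),"D":((348,195.6),(172.4,278.4)),"A":((346.4,202.4),(168.4,258)),"B":((331.4,193.6),(188.4,251.6))}
for k,v in N.items(): print(k,tri(*v))
S=ray("top",[(334,171.6),(359,187)],.095);print("stand top",S);d=S[0]-S[1];print(np.linalg.norm(d),np.degrees(np.arctan2(d[1],d[0])))
cv2.imwrite("pics/z2.png",np.hstack([crop(t,215,190,40,35,10),crop(s,222,180,40,35,10)]))
E
```

```text
case [[0.6001 0.3774 0.069 ]
 [0.6113 0.2343 0.069 ]
 [0.4646 0.221  0.069 ]
 [0.4531 0.3673 0.069 ]] [0.5323 0.3    0.069 ] [np.float64(0.14731980335263467), np.float64(0.14353502380554833), np.float64(0.14727483279569584), np.float64(0.14667206653524106)]
yaw x 3.9575316328985815
yaw x 5.17783185181038
yaw y-90 4.468288816649618
yaw y-90 4.487980911574283
pad [[0.541  0.1913 0.04  ]] (array([0.5429, 0.1927, 0.0374]), np.float64(0.5214227626073011), np.float64(0.6170266665982354))
[ 0  0  0  3  5  8  8  8  8  8  8  8  8  7  8  8  8  8  7  8  8  8  8  7
  8  8  9 18 18 15  5  0  0  0]
loose [[ 0.5173  0.0688  0.055 ]
 [ 0.5278 -0.0194  0.055 ]
 [ 0.4686 -0.0265  0.055 ]
 [ 0.4582  0.0615  0.055 ]] [0.493  0.0211 0.055 ]
-83.19675399051205
C (array([ 0.5711, -0.3218,  0.0698]), np.float64(0.6358302397850082), np.float64(1.1189216693379933))
D (array([ 0.5413, -0.3694,  0.0691]), np.float64(0.32923005222605184), np.float64(0.6118792784959624))
A (array([ 0.517 , -0.3526,  0.113 ]), np.float64(0.7940835337485339), np.float64(1.4458123232858782))
B (array([ 0.544 , -0.3044,  0.1092]), np.float64(0.21295646663111256), np.float64(0.36878055831462575))
stand top [[ 0.6195 -0.3162  0.095 ]
 [ 0.5685 -0.402   0.095 ]]
0.09979113891582514 59.26246516426044
```

View pics/z2.png

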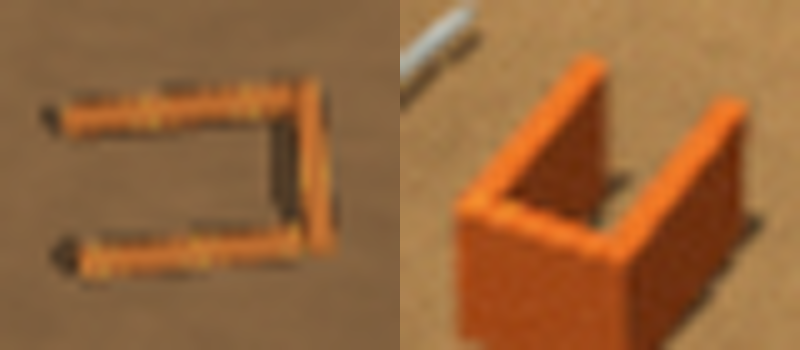

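Measurements agree with the given sizes:
- **Case:** centre (0.532, 0.300), yaw about 4.5°.
- **Pad:** (0.541, 0.192).
- **Loose bracket:** centre (0.493, 0.021), x axis at yaw 97°, web towards -y.
- **Blue bracket:** top outer edge of the web at (0.5305, -0.3285, 0.112), uphill yaw -31°.

Now I'll move to above the button.

Emit:
{"fn": "arm_command", "kwargs": {"plan": [[0,0,0,0.116,-1],[0,0,0,0.116,-1],[0,0,0,0.116,-1],[0,0,0,0.116,-1],[0,0,0,0.116,-1],[0,0,0,0.116,-1],[0,0,0,0.116,-1],[0,0,0,0.116,-1],[0,0,0,0.116,-1],[-3.2,1.7,0,0,-1],[-3.2,1.7,0,0,-1],[-3.2,1.7,0,0,-1],[-3.2,1.7,0,0,-1],[-3.2,1.7,0,0,-1],[-3.2,1.7,0,0,-1],[-3.2,1.7,0,0,-1],[-3.2,1.7,0,0,-1],[-3.2,1.7,0,0,-1],[-3.2,1.7,0,0,-1],[-3.2,1.7,0,0,-1]]}}

```text
clock: 1.77
ee_pos: [0.4956, 0.249, 0.2224]
orientation: [[-0.081, 0.997, -0.0], [0.997, 0.081, -0.0], [-0.0, -0.0, -1.0]]
force: [0.6, 0.7, -0.6]
gripper_width: -0.0
grip_force: 0.0
```

```bash
cat >> h.py <<'E'
def go(x,y,z,th):
    """remaining shift in tool axes AFTER the twist; th = wanted yaw of tool x, deg"""
    s=sense();R=np.array(s["orientation"]);p=np.array(s["ee_pos"])
    now=np.degrees(np.arctan2(R[1,0],R[0,0]));tw=(now-th+180)%360-180
    a=np.radians(th);d=np.array([x,y,z])-p
    print("t",s["clock"],"pos",p,"yaw",now.round(2),"tilt",R[:,2],"w",s["gripper_width"],"gf",s["grip_force"],"F",np.array(s["force"]),"j7",s["joint_positions"][6])
    print("twist",np.radians(tw).round(3),"cm",np.round([100*(d[0]*np.cos(a)+d[1]*np.sin(a)),100*(d[0]*np.sin(a)-d[1]*np.cos(a)),-100*d[2]],2))
E
python3 -c "
from h import *
go(.5416,.184,.05,94.5)"
```

```text
t 1.7667 pos [0.4956 0.249  0.2224] yaw 94.64 tilt [-0.0004 -0.     -1.    ] w -2.415691114845389e-06 gf 0.0 F [ 0.6147  0.6956 -0.586 ] j7 -0.4096180911660829
twist 0.002 cm [-6.84  4.08 17.24]
```

Emit:
{"fn": "arm_command", "kwargs": {"plan": [[-2.28,1.36,0,0,-1],[-2.28,1.36,0,0,-1],[-2.28,1.36,3.2,0,-1],[0,0,3.5,0,-1],[0,0,3.5,0,-1],[0,0,3.5,0,-1],[0,0,2.5,0,-1],[0,0,1.0,0,-1],[0,0,0.5,0,-1],[0,0,0.5,0,-1],[0,0,0.5,0,-1],[0,0,0,0,-1],[0,0,0,0,-1]]}}

```text
clock: 2.85
ee_pos: [0.5427, 0.1832, 0.038]
orientation: [[-0.079, 0.997, 0.002], [0.997, 0.079, -0.001], [-0.001, 0.001, -1.0]]
force: [-4.7, -10.0, 15.3]
gripper_width: 0.0004
grip_force: 7.8
```

```bash
python3 -c "
from h import *
go(.5416,.184,.05,94.5)
cv2.imwrite('pics/p1.png',np.hstack([crop(imaging.capture('scene'),230,80,130,125,3.05),crop(imaging.capture('top'),90,150,130,125,3.05)]))"
```

```text
t 2.85 pos [0.5427 0.1832 0.038 ] yaw 94.5 tilt [ 0.0015 -0.0013 -1.    ] w 0.00042692815561790065 gf 7.845985439198557 F [-4.6551 -9.9826 15.2694] j7 -0.16510356249592445
twist 0.0 cm [ 0.08 -0.1  -1.2 ]
```

View pics/p1.png

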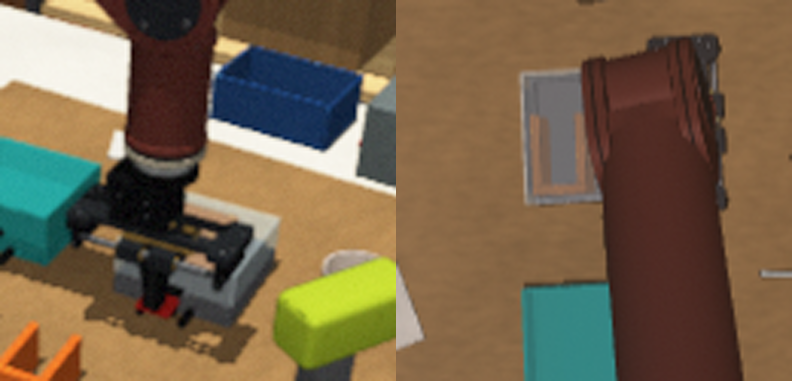

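The picture shows the fingers on the pad and the wrist right beside the lid. The force reading (-10 N in y) suggests the lid is already pushing against the gripper, so I'll back away outwards.

Emit:
{"fn": "arm_command", "kwargs": {"plan": [[-0.5,0,0,0,-1],[-1,0,-0.2,0,-1],[-1.5,0,-0.3,0,-1],[-2,0,-0.5,0,-1],[-3,0,-1,0,-1],[-3,0,-1,0,-1],[0,0,0,0,-1],[0,0,0,0,-1]]}}

```text
clock: 3.62
ee_pos: [0.5513, 0.073, 0.0671]
orientation: [[-0.076, 0.997, 0.002], [0.997, 0.076, 0.0], [0.0, 0.002, -1.0]]
force: [-0.2, 0.5, 0.8]
gripper_width: 0.0005
grip_force: 0.0
```

```bash
python3 -c "
from h import *
go(.5416,.184,.05,94.5)
cv2.imwrite('pics/p2.png',np.hstack([crop(imaging.capture('scene'),230,80,130,125,3.05),crop(imaging.capture('top'),90,150,130,125,3.05)]))"
```

```text
t 3.6167 pos [0.5513 0.073  0.0671] yaw 94.37 tilt [ 0.0025  0.0003 -1.    ] w 0.0005218694012002873 gf 0.0 F [-0.1724  0.4638  0.847 ] j7 0.013860929974659307
twist -0.002 cm [11.15 -0.1   1.71]
```

View pics/p2.png

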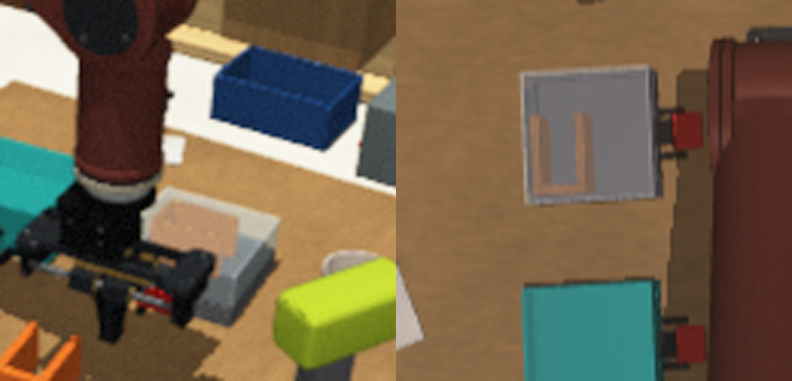

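The lid is still shut. The press only reached 2 mm below rest, so I'll go back and press deeper.

Emit:
{"fn": "arm_command", "kwargs": {"plan": [[0,0,-0.5,0,-1],[3.5,0,0,0,-1],[3.5,0,0,0,-1],[3,-0.1,0,0,-1],[1.3,0,0,0,-1],[0,0,1.5,0,-1],[0,0,1.0,0,-1],[0,0,0.7,0,-1],[0,0,0.5,0,-1],[0,0,0.4,0,-1],[0,0,0.2,0,-1],[0,0,0,0,-1],[0,0,0,0,-1],[0,0,0,0,-1]]}}

```text
clock: 4.88
ee_pos: [0.5409, 0.1798, 0.0319]
orientation: [[-0.074, 0.997, -0.002], [0.997, 0.074, -0.006], [-0.006, -0.003, -1.0]]
force: [-22.6, -30.2, 64.0]
gripper_width: 0.0003
grip_force: 34.7
```

```bash
python3 -c "
from h import *
go(.5416,.184,.05,94.5);print(sense()['wrist_torque'])
cv2.imwrite('pics/p3.png',np.hstack([crop(imaging.capture('scene'),230,80,130,125,3.05),crop(imaging.capture('top'),90,150,130,125,3.05)]))"
```

```text
t 4.8833 pos [0.5409 0.1798 0.0319] yaw 94.22 tilt [-0.0021 -0.0061 -1.    ] w 0.00029896375613182454 gf 34.7361412178725 F [-22.5845 -30.1691  64.0051] j7 -0.16762761033161314
twist -0.005 cm [ 0.41  0.1  -1.81]
[-6.4926  5.357   0.1823]
```

Emit:
{"fn": "arm_command", "kwargs": {"plan": [[0,0,-0.5,0,-1],[-0.5,0,-0.5,0,-1],[-1.5,0,-0.5,0,-1],[-3,0,-1,0,-1],[-3,0,-2,0,-1],[0,0,-2,0,-1],[0,0,-3,0,-1],[0,0,-3,0,-1],[0,0,0,0,-1],[0,0,0,0,-1]]}}

```text
clock: 5.82
ee_pos: [0.5475, 0.1079, 0.1539]
orientation: [[-0.08, 0.997, 0.003], [0.997, 0.08, 0.001], [0.001, 0.003, -1.0]]
force: [0.2, -0.4, -0.2]
gripper_width: 0.0003
grip_force: 0.0
```

```bash
python3 -c "
from h import *
go(.5416,.184,.05,94.5);print(sense()['wrist_torque'])
a=np.hstack([crop(imaging.capture('scene'),230,80,130,95,3.05),crop(imaging.capture('top'),90,150,130,95,3.05)])
cv2.imwrite('pics/p4.png',np.vstack([cv2.imread('pics/p3.png')[:290],a]))"
```

```text
t 5.8167 pos [0.5475 0.1079 0.1539] yaw 94.58 tilt [ 0.0026  0.001  -1.    ] w 0.00033999455052060185 gf 0.0 F [ 0.2117 -0.3632 -0.2494] j7 -0.09807864584934695
twist 0.001 cm [ 7.63  0.01 10.39]
[-0.0912  0.05    0.0344]
```

View pics/p4.png

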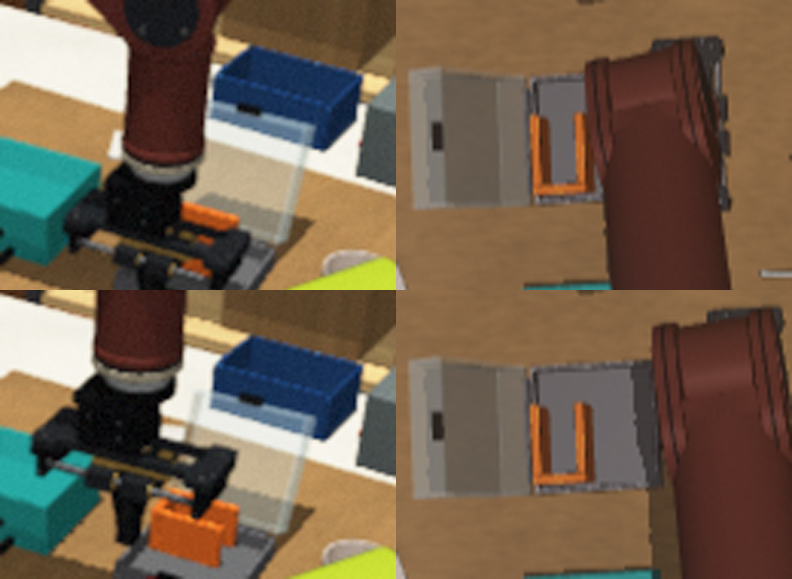

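The lid is open and leaning outward, and the packed bracket is visible. Next is the loose bracket.

Emit:
{"fn": "arm_command", "kwargs": {"plan": [[0,0,0,-0.1238,0],[0,0,0,-0.1238,0],[0,0,0,-0.1238,0],[0,0,0,-0.1238,0],[0,0,0,-0.1238,0],[0,0,0,-0.1238,0],[0,0,0,-0.1238,0],[0,0,0,-0.1238,0],[0,0,0,-0.1238,0],[0,0,0,-0.1238,0],[0,0,0,-0.1238,0],[0,0,0,-0.1238,0],[0,0,0,-0.1238,0],[1.6,-3,0,0,0],[1.6,-3,0,0,0],[1.6,-3,0,0,0],[1.6,-3,0,0,0],[0,0,0,0,0],[0,0,0,0,0]]}}

```text
clock: 7.5
ee_pos: [0.496, -0.0199, 0.1514]
orientation: [[-0.993, -0.115, -0.002], [-0.115, 0.993, -0.0], [0.002, 0.0, -1.0]]
force: [0.7, 0.8, -0.7]
gripper_width: 0.0435
grip_force: 0.0
```

Run:
```python
from h import *
go(.4977,-.0187,.022,186.8)
t=imaging.capture('top');s=imaging.capture('scene')
cv2.imwrite('pics/t5.png',t);cv2.imwrite('pics/s5.png',s)
for B in blobs(hsv(t,(5,170,90),(16,255,255))):
    W=ray("top",cv2.boxPoints(B[2]),.06);print(B[0],W,W.mean(0))
for B in blobs(hsv(s,(5,170,90),(16,255,255))): print(B[:3])
R=[[np.cos(np.radians(4.5)),-np.sin(np.radians(4.5))],[np.sin(np.radians(4.5)),np.cos(np.radians(4.5))]]
print((W.mean(0)[:2]-[.532,.300])@np.array(R))
cv2.imwrite('pics/p5.png',np.hstack([crop(t,90,160,100,75,4),crop(s,200,140,100,75,4)]))
```

```text
t 7.5 pos [ 0.496  -0.0199  0.1514] yaw -173.37 tilt [-0.0021 -0.0002 -1.    ] w 0.04349530924860271 gf 0.0 F [ 0.6567  0.7524 -0.6512] j7 1.6681615962611114
twist -0.003 cm [-0.19  0.1  12.94]
212.5 [[0.5527 0.3691 0.06  ]
 [0.557  0.3029 0.06  ]
 [0.4701 0.2961 0.06  ]
 [0.4659 0.362  0.06  ]] [0.5114 0.3326 0.06  ]
(581.5, (227, 185, 30, 35), ((241.30003356933594, 201.60000610351562), (28.144268035888672, 31.939001083374023), 18.43494987487793))
(489.5, (279, 145, 29, 26), ((292.8899230957031, 157.36697387695312), (28.35165786743164, 20.689048767089844), 16.699243545532227))
[-0.018   0.0341]
```

View pics/p5.png

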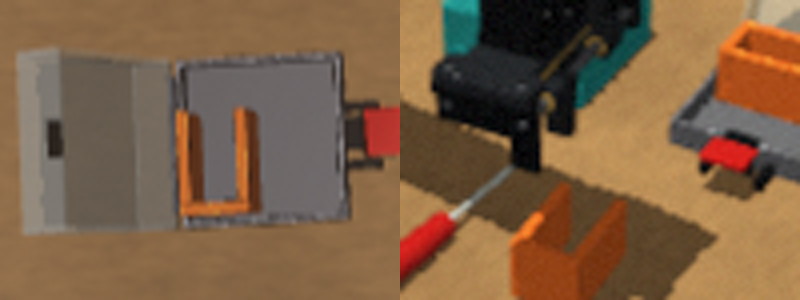

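The view is clear: the packed bracket is at case (-18, +34) mm, as expected. I'll descend on the loose web and grip it.

Emit:
{"fn": "arm_command", "kwargs": {"plan": [[-0.2,0.1,3,0,0],[0,0,3,0,0],[0,0,3,0,0],[0,0,2.5,0,0],[0,0,1.4,0,0],[0,0,0,0,-1],[0,0,0,0,-1],[0,0,0,0,-1],[0,0,0,0,-1],[0,0,0,0,-1],[0,0,0,0,-1]]}}

```text
clock: 8.52
ee_pos: [0.4998, -0.0163, 0.0244]
orientation: [[-0.993, -0.119, 0.002], [-0.119, 0.993, 0.0], [-0.002, 0.0, -1.0]]
force: [0.5, -0.5, 0.4]
gripper_width: 0.0116
grip_force: 0.0
```

Run:
```python
from h import *
go(.4977,-.0187,.022,186.8)
C=ray("top",[(134.5,175.5),(175.75,173),(177.5,213.75),(135.5,217)],.026);print(C.mean(0),C)
for i,j in((3,0),(2,1),): d=C[j]-C[i];print(np.degrees(np.arctan2(d[1],d[0])),np.linalg.norm(d))
for i,j in((1,0),(2,3),): d=C[j]-C[i];print(np.degrees(np.arctan2(d[1],d[0]))-90,np.linalg.norm(d))
```

```text
t 8.5167 pos [ 0.4998 -0.0163  0.0244] yaw -173.14 tilt [ 0.0016  0.0004 -1.    ] w 0.011635366464418099 gf 0.0 F [ 0.5158 -0.5074  0.3634] j7 1.7460935875877417
twist 0.001 cm [ 0.24 -0.21  0.24]
[0.533  0.2984 0.026 ] [[0.5994 0.3754 0.026 ]
 [0.6112 0.2311 0.026 ]
 [0.4677 0.2207 0.026 ]
 [0.4537 0.3666 0.026 ]]
3.44828840017268 0.14598001917706566
4.147369542503189 0.14387436843575768
4.6624136847642035 0.14484854633330915
5.474506893516931 0.14666313329639738
```

Emit:
{"fn": "arm_command", "kwargs": {"plan": [[0,0,0,0,-1],[0,0,0,0,-1],[0,0,-1,0,-1],[0,0,-2,0,-1],[0,0,-3,0.124,-1],[0,0,-3,0.124,-1],[0,0,-1,0.124,-1],[0,0,0,0.124,-1],[0,0,0,0.124,-1],[0,0,0,0.124,-1],[0,0,0,0.124,-1],[0,0,0,0.124,-1],[0,0,0,0.124,-1],[0,0,0,0.124,-1],[0,0,0,0.124,-1],[0,0,0,0.124,-1],[0,0,0,0.124,-1],[0,0,0,0,-1]]}}

```text
clock: 10.02
ee_pos: [0.499, -0.0167, 0.124]
orientation: [[-0.072, 0.997, -0.0], [0.997, 0.072, 0.0], [0.0, -0.0, -1.0]]
force: [0.8, -0.3, -1.2]
gripper_width: 0.0094
grip_force: 30.0
```

Run:
```python
from h import *
go(.4764,.2594,.12,94.4)
```

```text
t 10.0167 pos [ 0.499  -0.0167  0.124 ] yaw 94.13 tilt [-0.  0. -1.] w 0.009398229824917007 gf 30.002548838965595 F [ 0.8093 -0.3146 -1.2349] j7 0.077435180067816
twist -0.005 cm [27.7  -0.13  0.4 ]
```

Emit:
{"fn": "arm_command", "kwargs": {"plan": [[2,0,0,-0.005,-1],[4,0,0,0,-1],[4,0,0,0,-1],[4,0,0,0,-1],[4,0,0,0,-1],[4,0,0,0,-1],[3.5,-0.1,0,0,-1],[2.2,0,0,0,-1],[0,0,0,0,-1],[0,0,0,0,-1],[0,0,0,0,-1]]}}

```text
clock: 10.93
ee_pos: [0.4754, 0.2584, 0.1236]
orientation: [[-0.085, 0.996, -0.0], [0.996, 0.085, -0.001], [-0.001, -0.0, -1.0]]
force: [1.0, -0.7, -0.9]
gripper_width: 0.0095
grip_force: 30.0
```

Run:
```python
from h import *
go(.4764,.2594,.03,94.4)
s=imaging.capture('scene');t=imaging.capture('top')
cv2.imwrite('pics/p6.png',np.hstack([crop(s,240,100,100,100,4),crop(t,110,150,100,100,4)]))
```

```text
t 10.9333 pos [0.4754 0.2584 0.1236] yaw 94.88 tilt [-0.0001 -0.0008 -1.    ] w 0.00951958103467473 gf 30.000300225801766 F [ 1.0083 -0.6766 -0.9202] j7 -0.435601207831323
twist 0.008 cm [0.09 0.11 9.36]
```

View pics/p6.png

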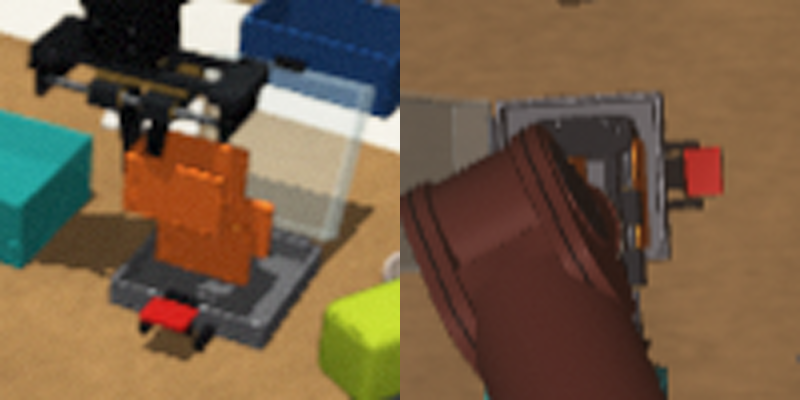

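Run:
```python
from h import *
p=ray("top",[(170.5,197.5),(172.6,197.5),(168.5,197.5)],.154)[:,:2]
a=np.radians(4.4);R=np.array([[np.cos(a),-np.sin(a)],[np.sin(a),np.cos(a)]]);print((p-[.5325,.2992])@R)
t=cv2.imread('pics/p6.png')[:,400:];m=hsv(t,(5,150,90),(18,255,255));ys,xs=np.where(m[:,220:]>0);
for y in range(130,260,20): print(y,110+(220+xs[ys==y].min())/4 if (ys==y).any() else None,110+(220+xs[ys==y].max())/4 if (ys==y).any() else None,(ray("top",[(110+(220+xs[ys==y].mean())/4,150+y/4)],.154)[:,:2]-[.5325,.2992])@R if (ys==y).any() else '')
```

```text
[[-0.0204 -0.0709]
 [-0.0208 -0.0777]
 [-0.0201 -0.0645]]
130 None None 
150 168.0 190.0 [[ 0.0118 -0.0758]]
170 168.0 190.5 [[-0.0051 -0.0876]]
190 190.5 190.75 [[-0.0242 -0.1358]]
210 171.5 171.5 [[-0.0368 -0.0734]]
230 169.0 171.75 [[-0.0527 -0.0682]]
250 None None
```

The scene view shows the loose bracket held level over the case, web at -x, with its leg edges consistent with the plan. I'll lower it with a small shift away from the front wall.

Emit:
{"fn": "arm_command", "kwargs": {"plan": [[0.25,0.1,0,0.008,-1],[0,0,2,0,-1],[0,0,2,0,-1],[0,0,2,0,-1],[0,0,1.5,0,-1],[0,0,0.8,0,-1],[0,0,0.5,0,-1],[0,0,0.3,0,-1],[0,0,0.2,0,-1],[0,0,0.1,0,-1],[0,0,0,0,-1],[0,0,0,0,-1]]}}

```text
clock: 12.03
ee_pos: [0.4763, 0.2622, 0.0301]
orientation: [[-0.075, 0.997, 0.001], [0.997, 0.075, 0.001], [0.001, 0.001, -1.0]]
force: [0.1, 0.7, -0.4]
gripper_width: 0.01
grip_force: 30.0
```

Run:
```python
from h import *
go(.4764,.2594,.03,94.4)
```

```text
t 12.0333 pos [0.4763 0.2622 0.0301] yaw 94.32 tilt [ 0.0006  0.0006 -1.    ] w 0.009959533501642267 gf 30.00045942608267 F [ 0.088   0.7201 -0.4139] j7 -0.40954726786597734
twist -0.001 cm [-0.28 -0.01  0.01]
```

Emit:
{"fn": "arm_command", "kwargs": {"plan": [[0,0,0.1,0,-1],[0,0,0,0,-1],[0,0,0,0,-0.3],[0,0,0,0,-0.3],[0,0,0,0,-0.3],[0,0,0,0,-0.3],[0,0,-1,0,-0.3],[0,0,-3,0,-0.3],[0,0,-4,0,0],[0,0,-4,0,0.5],[-4,0,0,0,1],[-4,0,0,0,1],[-4,0,0,0,1],[-4,0,0,0,1],[-4,0,0,0,1],[-4,0,0,0,1]]}}

```text
clock: 13.37
ee_pos: [0.494, 0.0208, 0.1495]
orientation: [[-0.075, 0.997, 0.001], [0.997, 0.075, 0.001], [0.001, 0.001, -1.0]]
force: [0.6, 1.1, -1.3]
gripper_width: 0.0758
grip_force: 0.0
```

```bash
cat >> h.py <<'E'
def case(p):
    a=np.radians(4.4);R=np.array([[np.cos(a),-np.sin(a)],[np.sin(a),np.cos(a)]]);return (np.atleast_2d(p)[:,:2]-[.5325,.2992])@R
E
python3 - <<'E'
from h import *
go(.5257,-.3256,.14,149.3)
t=imaging.capture('top');cv2.imwrite('pics/t7.png',t)
for B in blobs(hsv(t,(5,170,90),(16,255,255)),8): print(B[0],case(ray("top",cv2.boxPoints(B[2]),.06)).round(4).tolist())
E
```

```text
t 13.3667 pos [0.494  0.0208 0.1495] yaw 94.32 tilt [ 0.001   0.0007 -1.    ] w 0.07584643127948679 gf 0.0 F [ 0.6446  1.0594 -1.3045] j7 -0.01926030485492609
twist -0.96 cm [-20.41 -28.16   0.95]
408.0 [[0.0255, 0.0676], [0.0217, -0.0668], [-0.0653, -0.0652], [-0.0613, 0.0686]]
```

Emit:
{"fn": "arm_command", "kwargs": {"plan": [[0,0,0,-0.12,1],[0,0,0,-0.12,1],[0,0,0,-0.12,1],[0,0,0,-0.12,1],[0,0,0,-0.12,1],[0,0,0,-0.12,1],[0,0,0,-0.12,1],[0,0,0,-0.12,1],[-2.3,-3.1,0,0,1],[-2.3,-3.1,0,0,1],[-2.3,-3.1,0,0,1],[-2.3,-3.1,0,0,1],[-2.3,-3.1,0,0,1],[-2.3,-3.1,0,0,1],[-2.3,-3.1,0,0,1],[-2.3,-3.1,0,0,1],[-2.0,-3.1,0,0,1],[0,0,0,0,1],[0,0,0,0,1]]}}

```text
clock: 15.0
ee_pos: [0.5262, -0.3241, 0.1489]
orientation: [[-0.858, 0.514, -0.001], [0.514, 0.858, -0.001], [-0.0, -0.001, -1.0]]
force: [0.2, 1.3, -0.0]
gripper_width: 0.0869
grip_force: 0.0
```

Run:
```python
from h import *
go(.5257,-.3256,.067,149.3)
s=imaging.capture('scene');t=imaging.capture('top')
cv2.imwrite('pics/p8.png',np.vstack([np.hstack([crop(s,130,200,100,75,4),crop(t,290,150,100,75,4)]),crop(t,110,160,100,75,4).repeat(1,0)] if 0 else [np.hstack([crop(s,130,200,100,75,4),crop(t,290,150,100,75,4)]),np.hstack([crop(s,250,110,100,70,4),crop(t,110,160,100,70,4)])]))
```

```text
t 15.0 pos [ 0.5262 -0.3241  0.1489] yaw 149.06 tilt [-0.0006 -0.0013 -1.    ] w 0.08686757445718868 gf 0.0 F [ 0.2273  1.2661 -0.0089] j7 1.7160834812274364
twist -0.004 cm [-0.03 -0.16  8.19]
```

View pics/p8.png

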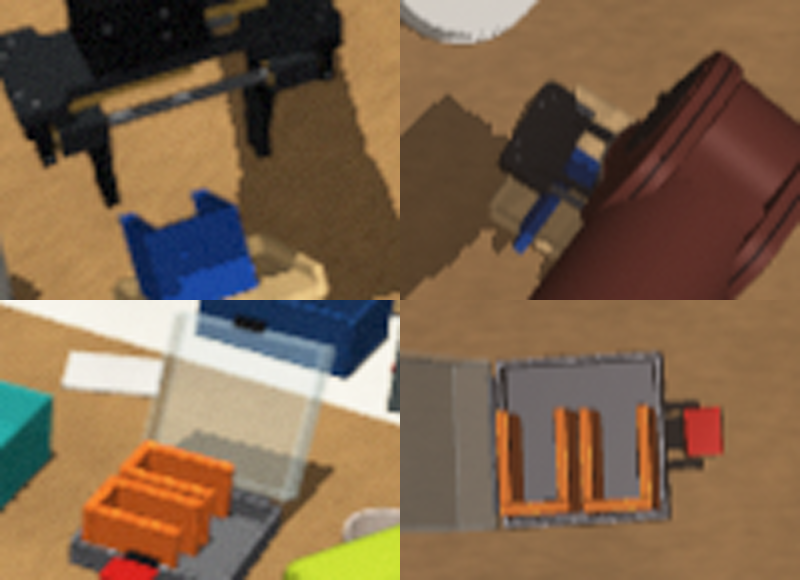

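Both orange brackets now stand side by side in the case (bottom-right crop, legs at about px 127-171), and the gripper is centred over the blue bracket. I'll descend and grip.

Emit:
{"fn": "arm_command", "kwargs": {"plan": [[0,-0.15,2,0,1],[0,0,2,0,1],[0,0,2,0,1],[0,0,1.2,0,1],[0,0,0.6,0,1],[0,0,0.3,0,1],[0,0,0,0,-1],[0,0,0,0,-1],[0,0,0,0,-1],[0,0,0,0,-1],[0,0,0,0,-1],[0,0,0,0,-1]]}}

```text
clock: 16.1
ee_pos: [0.5265, -0.3233, 0.0683]
orientation: [[-0.86, 0.511, 0.001], [0.511, 0.86, -0.001], [-0.001, -0.0, -1.0]]
force: [-0.6, -0.9, 3.5]
gripper_width: 0.0599
grip_force: 30.0
```

Run:
```python
from h import *
go(.5257,-.3256,.067,149.3)
t=cv2.imread('pics/p8.png')[300:,400:];m=hsv(t,(5,150,90),(18,255,255))[:,:255]
for v in(125,140,160,180):
    xs=np.where(m[v]>0)[0];g=np.split(xs,np.where(np.diff(xs)>3)[0]+1)
    e=np.array([[110+x/4,160+v/4] for q in g for x in(q[0],q[-1])]);print(v,case(ray("top",e,.06)).round(4).tolist())
```

```text
t 16.1 pos [ 0.5265 -0.3233  0.0683] yaw 149.29 tilt [ 0.0008 -0.0008 -1.    ] w 0.05987298498797352 gf 29.99982445195201 F [-0.6064 -0.8992  3.5077] j7 1.7657320587212064
twist -0.0 cm [-0.04 -0.24  0.13]
125 [[0.0143, 0.0671], [0.0137, 0.056], [0.0135, 0.0526], [0.0132, 0.0483], [0.0114, 0.0159], [0.0093, -0.02], [0.0074, -0.0534], [0.0068, -0.0637], [0.0066, -0.0671], [0.0065, -0.068]]
140 [[0.0013, 0.0667], [0.0008, 0.0574], [0.0006, 0.0531], [0.0003, 0.048], [-0.0016, 0.0164], [-0.0022, 0.0053], [-0.0024, 0.0019], [-0.0034, -0.0152], [-0.0036, -0.0186], [-0.0037, -0.0203], [-0.0056, -0.0537], [-0.0062, -0.0631], [-0.0064, -0.0665], [-0.0064, -0.0674]]
160 [[-0.0159, 0.0666], [-0.017, 0.047], [-0.0188, 0.0171], [-0.0194, 0.006], [-0.0196, 0.0026], [-0.0206, -0.0144], [-0.0208, -0.0179], [-0.021, -0.0213], [-0.0229, -0.0537], [-0.0236, -0.0657]]
180 [[-0.033, 0.0673], [-0.0342, 0.0477], [-0.036, 0.017], [-0.0366, 0.0068], [-0.0368, 0.0034], [-0.0378, -0.0137], [-0.038, -0.0171], [-0.0382, -0.0205], [-0.0402, -0.0547], [-0.0408, -0.0649]]
```

Emit:
{"fn": "arm_command", "kwargs": {"plan": [[0,0,-0.7,0,-1],[0,0,-1.5,0,-1],[0,0,-2,0,-1],[0,0,-2,0,-1],[0,0,-1.5,0,-1],[0,0,0,-0.1226,-1],[0,0,0,-0.1226,-1],[0,0,0,-0.1226,-1],[0,0,0,-0.1226,-1],[0,0,0,-0.1226,-1],[-0.4,2,0,0,-1],[-0.4,3.8,0,0,-1],[-0.4,3.8,0,0,-1],[-0.4,3.8,0,0,-1],[-0.4,3.8,0,0,-1],[-0.4,3.8,0,0,-1],[-0.4,3.8,0,0,-1],[-0.4,3.8,0,0,-1],[-0.4,3.5,0,0,-1],[-0.4,2,0,0,-1]]}}

```text
clock: 17.77
ee_pos: [0.5393, 0.0254, 0.1449]
orientation: [[-0.997, -0.082, -0.0], [-0.082, 0.997, 0.002], [0.0, 0.002, -1.0]]
force: [0.3, 0.9, -1.6]
gripper_width: 0.0599
grip_force: 30.0
```

Run:
```python
from h import *
go(.54,.02,.04,184.4)
s=imaging.capture('scene');t=imaging.capture('top');cv2.imwrite('pics/s9.png',s)
for B in blobs(hsv(s,(105,150,60),(128,255,255)),100): print("s",B[:3])
for B in blobs(hsv(t,(105,150,60),(128,255,255)),10): print("t",B[:3])
```

```text
t 17.7667 pos [0.5393 0.0254 0.1449] yaw -175.32 tilt [-0.0003  0.0017 -1.    ] w 0.05989531925484675 gf 29.99753014650196 F [ 0.2885  0.8959 -1.5524] j7 1.5895218794121981
twist 0.005 cm [-0.03 -0.54 10.49]
s (142.5, (105, 256, 22, 13), ((116.25001525878906, 262.7500305175781), (10.917380332946777, 21.366872787475586), 81.02737426757812))
s (409.0, (232, 163, 38, 29), ((251.48275756835938, 178.29312133789062), (19.0394344329834, 35.584049224853516), 66.80140686035156))
s (813.0, (300, 96, 48, 33), ((324.48736572265625, 108.96357727050781), (45.7269172668457, 26.83082389831543), 25.866357803344727))
s (2896.5, (260, 0, 118, 36), ((318.5, 17.5), (35.0, 117.0), 90.0))
```

Emit:
{"fn": "arm_command", "kwargs": {"plan": [[0,-0.5,2,0,-1],[0,0,3,0,-1],[0,0,3,0,-1],[0,0,1,0,-1],[0,0,0.6,0,-1],[0,0,0.5,0,-1],[0,0,0.5,0,-1],[0,0,0.5,0,-1],[0,0,0.3,0,-1],[0,0,0.3,0,-1],[0,0,0.2,0,-1],[0,0,0,0,-1]]}}

```text
clock: 18.87
ee_pos: [0.5492, 0.0154, 0.0316]
orientation: [[-0.997, -0.077, 0.017], [-0.077, 0.997, 0.002], [-0.017, 0.0, -1.0]]
force: [12.4, 0.7, 18.2]
gripper_width: 0.0594
grip_force: 30.0
```

Run:
```python
from h import *
go(.54,.02,.02,184.4)
```

```text
t 18.8667 pos [0.5492 0.0154 0.0316] yaw -175.59 tilt [ 0.017   0.0015 -0.9999] w 0.05944174403075343 gf 29.999683066271245 F [12.4465  0.6753 18.1734] j7 1.6654234632286817
twist 0.0 cm [0.88 0.53 1.16]
```

Emit:
{"fn": "arm_command", "kwargs": {"plan": [[-0.7,0,0.2,0,-1],[-0.5,0,0.3,0,-1],[-0.5,0,0.3,0,-1],[-0.5,0,0.2,0,-1],[0,0,0,0,-1],[0,0,0,0,-1]]}}

```text
clock: 19.37
ee_pos: [0.5629, 0.0166, 0.0167]
orientation: [[-0.997, -0.077, 0.001], [-0.077, 0.997, -0.0], [-0.001, -0.0, -1.0]]
force: [-1.3, -0.1, 4.4]
gripper_width: 0.0599
grip_force: 30.0
```

Run:
```python
from h import *
go(.54,.02,.02,184.4);print(sense()["wrist_torque"])
```

```text
t 19.3667 pos [0.5629 0.0166 0.0167] yaw -175.59 tilt [ 0.0009 -0.0002 -1.    ] w 0.059942149780809646 gf 29.999914658255875 F [-1.3389 -0.1339  4.391 ] j7 1.6816338940804287
twist 0.0 cm [ 2.26  0.52 -0.33]
[-0.1583  0.3839  0.0886]
```

Emit:
{"fn": "arm_command", "kwargs": {"plan": [[-0.1,0,0.2,0,-1],[0,0,0.2,0,-1],[0,0,0,0,-1],[0,0,0,0,-1]]}}

```text
clock: 19.7
ee_pos: [0.5644, 0.0167, 0.0142]
orientation: [[-0.997, -0.077, 0.002], [-0.077, 0.997, 0.0], [-0.002, 0.0, -1.0]]
force: [-6.3, -2.0, 20.6]
gripper_width: 0.0597
grip_force: 30.0
```

Run:
```python
from h import *
go(.54,.02,.02,184.4);print(sense()["wrist_torque"])
```

```text
t 19.7 pos [0.5644 0.0167 0.0142] yaw -175.59 tilt [ 0.0024  0.0005 -1.    ] w 0.05972631293039806 gf 30.000028610229492 F [-6.2544 -1.9597 20.5749] j7 1.6843652854643758
twist 0.0 cm [ 2.41  0.52 -0.58]
[-0.3386  1.447   0.1083]
```

Emit:
{"fn": "arm_command", "kwargs": {"plan": [[0,0,-0.2,0,-1],[0,0,0,0,-1],[0,0,0,0,1],[0,0,0,0,1],[0,0,0,0,1],[0,0,0,0,1],[0,0,-2,0,1],[0,0,-4,0,1],[0,0,-4,0,1],[0,0,-2,0,1],[0,4,0,0,1],[0,4,0,0,1],[0,4,0,0,1],[0,4,0,0,1],[0,3,0,0,1],[0,0,0,0,1]]}}

```text
clock: 21.03
ee_pos: [0.5464, 0.2151, 0.1331]
orientation: [[-0.996, -0.087, -0.001], [-0.087, 0.996, 0.003], [0.001, 0.003, -1.0]]
force: [0.1, 1.0, 0.3]
gripper_width: 0.0868
grip_force: 0.0
```

Run:
```python
from h import *
t=imaging.capture('top');cv2.imwrite('pics/t10.png',t);s=imaging.capture('scene');cv2.imwrite('pics/s10.png',s)
for n,z,im in(("top",.055,t),("scene",.055,s)):
  for B in blobs(hsv(im,(105,130,40),(128,255,255)),30):
    if n=="top":
        W=ray(n,cv2.boxPoints(B[2]),z);d=W[1]-W[0];e=W[2]-W[1]
        print(n,B[0],B[1],W.round(4).tolist(),W.mean(0),[np.linalg.norm(d),np.degrees(np.arctan2(d[1],d[0])),np.linalg.norm(e)])
    else: print(n,B[0],B[1])
go(.54,.02,.02,184.4)
m=hsv(t,(105,130,40),(128,255,255));
for r in range(178,212): 
    l=''.join('#' if v else '.' for v in m[r,225:265]);print(r,l)
```

```text
top 1112.0 (14, 191, 28, 51) [[0.3688, 0.769, 0.055], [0.5394, 0.7697, 0.055], [0.5367, 0.6849, 0.055], [0.3659, 0.6848, 0.055]] [0.4527 0.7271 0.055 ] [np.float64(0.17058617434505946), np.float64(0.24691612232480883), np.float64(0.08488262232395627)]
top 80.0 (228, 180, 18, 26) [[0.5859, 0.0457, 0.055], [0.5903, -0.0114, 0.055], [0.5045, -0.0178, 0.055], [0.5003, 0.0391, 0.055]] [0.5452 0.0139 0.055 ] [np.float64(0.057199703193146496), np.float64(-85.66602548183265), np.float64(0.08602037719254418)]
scene 43.5 (113, 278, 20, 10)
scene 162.0 (105, 254, 24, 15)
scene 650.5 (239, 194, 33, 31)
scene 795.0 (303, 96, 46, 33)
scene 2297.5 (268, 0, 110, 36)
t 21.1333 pos [0.5479 0.2081 0.1332] yaw -175.38 tilt [-0.0005 -0.0003 -1.    ] w 0.08688536269159386 gf 0.0 F [ 0.2371 -1.0654  0.7337] j7 1.2841749804259073
twist 0.004 cm [  2.24 -18.7   11.32]
178 ........................................
179 ........................................
180 ..........##..######....................
181 ...#################....................
182 ...#################....................
183 ....##.........
[... 585 characters left out ...]
....##...................
197 ....###............##...................
198 ....###............##...................
199 ....###............##...................
200 ....###............##...................
201 .....##............##...................
202 .....##............##...................
203 .....##............##...................
204 .....##............##...................
205 .....##.................................
206 ........................................
207 ........................................
208 ........................................
209 ........................................
210 ........................................
211 ........................................
```

Blue now stands flat on the table at (0.545, 0.014) with yaw 184.3°, and its size checks out. I'll regrip it near the web.

Emit:
{"fn": "arm_command", "kwargs": {"plan": [[-0.2,-3.5,0,0.004,1],[-0.2,-4,0,0,1],[-0.2,-4,0,0,1],[-0.2,-4,0,0,1],[-0.2,-3.8,0,0,1],[0,0,0,0,1],[0,0,3,0,1],[0,0,3,0,1],[0,0,3,0,1],[0,0,1.6,0,1],[0,0,0.5,0,1],[0,0,0,0,1]]}}

```text
clock: 22.13
ee_pos: [0.5716, 0.0136, 0.0214]
orientation: [[-0.997, -0.072, -0.003], [-0.072, 0.997, -0.001], [0.003, -0.001, -1.0]]
force: [0.0, -0.3, 0.3]
gripper_width: 0.0871
grip_force: 0.0
```

Run:
```python
from h import *
go(.5731,.0160,.022,184.3)
```

```text
t 22.1333 pos [0.5716 0.0136 0.0214] yaw -175.88 tilt [-0.0026 -0.0011 -1.    ] w 0.08711930248130319 gf 0.0 F [ 0.0123 -0.2703  0.2507] j7 1.6849487809516503
twist -0.003 cm [-0.16  0.23 -0.06]
```

Emit:
{"fn": "arm_command", "kwargs": {"plan": [[0,0.2,0,-0.003,-1],[0,0,0,0,-1],[0,0,0,0,-1],[0,0,0,0,-1],[0,0,0,0,-1],[0,0,0,0,-1],[0,0,-1,0,-1],[0,0,-2,0,-1],[0,0,-3,0,-1],[0,0,-3,0,-1],[0,0,-1,0,-1],[0,0,0,0,-1]]}}

```text
clock: 23.13
ee_pos: [0.5745, 0.017, 0.1261]
orientation: [[-0.997, -0.076, 0.005], [-0.076, 0.997, 0.001], [-0.005, 0.001, -1.0]]
force: [0.2, -0.4, -1.0]
gripper_width: 0.0601
grip_force: 30.0
```

Run:
```python
from h import *
a=np.radians(4.4);R=np.array([[np.cos(a),-np.sin(a)],[np.sin(a),np.cos(a)]])
T=R@[.0465,.001]+[.5325,.2992];print(T)
go(T[0],T[1],.12,184.4)
```

```text
[0.5788 0.3038]
t 23.1333 pos [0.5745 0.017  0.1261] yaw -175.62 tilt [ 0.0053  0.0011 -1.    ] w 0.06006368630417098 gf 29.99457144207554 F [ 0.1614 -0.4004 -1.0489] j7 1.6368037935407678
twist -0.0 cm [-2.63 28.56  0.61]
```

Emit:
{"fn": "arm_command", "kwargs": {"plan": [[-0.3,2,0,0,-1],[-0.3,4,0,0,-1],[-0.3,4,0,0,-1],[-0.3,4,0,0,-1],[-0.3,4,0,0,-1],[-0.3,4,0,0,-1],[-0.3,3.5,0,0,-1],[-0.3,2,0,0,-1],[-0.2,1,0,0,-1],[0,0,0,0,-1],[0,0,0,0,-1],[0,0,0,0,-1]]}}

```text
clock: 24.13
ee_pos: [0.5773, 0.3002, 0.1221]
orientation: [[-0.997, -0.074, -0.0], [-0.074, 0.997, -0.002], [0.0, -0.002, -1.0]]
force: [0.9, -0.4, -1.3]
gripper_width: 0.0593
grip_force: 30.0
```

Run:
```python
from h import *
go(.5788,.3038,.027,184.4)
t=imaging.capture('top');s=imaging.capture('scene');cv2.imwrite('pics/s12.png',s);cv2.imwrite('pics/t12.png',t)
m=hsv(t,(105,130,40),(128,255,255));o=hsv(t,(5,150,90),(18,255,255))
for r in range(164,216,2): print(r,''.join('B' if m[r,c] else 'o' if o[r,c] else '.' for c in range(120,182)))
```

```text
t 24.1333 pos [0.5773 0.3002 0.1221] yaw -175.78 tilt [-0.0004 -0.0017 -1.    ] w 0.059286899381296325 gf 29.994369729829486 F [ 0.9206 -0.4125 -1.3466] j7 1.1843039482325508
twist -0.003 cm [-0.18  0.35  9.51]
164 ..............................................................
166 ..............................................................
168 ..............................................................
170 ..............................................................
172 ..............................................................
174 ..............................................................
176 ..............................................................
178 ..............................................................
180 ..............................................................
182 ..............................................................
184 ..............................................................
186 ..............................................................
188 ...................................oB............ooo..........
190 ..............
[... 152 characters left out ...]
..oo.BB..........ooo.o........
196 ..................................oo.BBB.........ooooo........
198 ...................................o.BBB..........ooo.........
200 ...................................o.BBB..........oooo........
202 ....................................oo............oooo........
204 ....................................oo..o.........ooooo.......
206 .....................................oo.o.........ooooo.......
208 ........................................o.........ooooo.......
210 .......................................oooooooooooooo.o.......
212 ........................................ooooooooo.............
214 ..............................................................
```

Run:
```python
from h import *
print(case(ray("top",[(156.5,196),(157.5,196),(159.5,196),(157.5,200.7)],.156)),case(ray("top",[(159.5,196)],.101)), case([sense()['ee_pos']]))
```

```text
[[-0.0131 -0.0265]
 [-0.0133 -0.0297]
 [-0.0137 -0.0361]
 [-0.0285 -0.029 ]] [[-0.0099 -0.0265]] [[ 0.0448 -0.0021]]
```

Emit:
{"fn": "arm_command", "kwargs": {"plan": [[-0.2,0.4,0,0,-1],[0,0,1.5,0,-1],[0,0,1.5,0,-1],[0,0,1,0,-1],[0,0,1,0,-1],[0,0,1,0,-1],[0,0,0,0,-1]]}}

```text
clock: 24.82
ee_pos: [0.5774, 0.3065, 0.0603]
orientation: [[-0.997, -0.076, -0.002], [-0.076, 0.997, -0.002], [0.003, -0.001, -1.0]]
force: [-0.5, 0.1, -0.8]
gripper_width: 0.0598
grip_force: 30.0
```

Run:
```python
from h import *
go(.5788,.3038,.0264,184.4);print(sense()['wrist_torque'],case([sense()['ee_pos']]))
```

```text
t 24.8167 pos [0.5774 0.3065 0.0603] yaw -175.62 tilt [-0.0025 -0.0017 -1.    ] w 0.0597759412063911 gf 29.99458017060533 F [-0.5127  0.1394 -0.75  ] j7 1.192409498143691
twist -0.0 cm [-0.12 -0.28  3.39]
[0.0167 0.0226 0.0308] [[0.0453 0.0038]]
```

Emit:
{"fn": "arm_command", "kwargs": {"plan": [[0,-0.15,0.8,0,-1],[0,0,0.8,0,-1],[0,0,0.6,0,-1],[0,0,0.4,0,-1],[0,0,0.3,0,-1],[0,0,0.2,0,-1],[0,0,0.2,0,-1],[0,0,0.1,0,-1],[0,0,0,0,-1],[0,0,0,0,-1]]}}

```text
clock: 25.65
ee_pos: [0.5787, 0.3058, 0.0288]
orientation: [[-0.997, -0.077, 0.0], [-0.077, 0.997, 0.0], [-0.0, 0.0, -1.0]]
force: [0.1, 0.5, -0.5]
gripper_width: 0.0596
grip_force: 30.0
```

Run:
```python
from h import *
go(.5788,.3038,.0264,184.4);print(sense()['wrist_torque'],case([sense()['ee_pos']]))
```

```text
t 25.65 pos [0.5787 0.3058 0.0288] yaw -175.61 tilt [ 0.0003  0.0001 -1.    ] w 0.059612893900215125 gf 29.994618722994346 F [ 0.0666  0.4609 -0.511 ] j7 1.2022278961027757
twist -0.0 cm [ 0.   -0.2   0.24]
[ 0.0086 -0.04    0.0267] [[0.0465 0.0031]]
```

Emit:
{"fn": "arm_command", "kwargs": {"plan": [[0,-0.1,0.15,0,-1],[0,0,0.1,0,-1],[0,0,0.1,0,-1],[0,0,0,0,-1],[0,0,0,0,-1]]}}

```text
clock: 26.07
ee_pos: [0.5789, 0.3056, 0.0282]
orientation: [[-0.997, -0.077, 0.001], [-0.077, 0.997, 0.002], [-0.001, 0.002, -1.0]]
force: [-9.6, -1.5, 23.2]
gripper_width: 0.06
grip_force: 30.0
```

Run:
```python
from h import *
go(.5788,.3038,.0264,184.4);print(sense()['wrist_torque'],case([sense()['ee_pos']]))
```

```text
t 26.0667 pos [0.5789 0.3056 0.0282] yaw -175.6 tilt [ 0.0008  0.002  -1.    ] w 0.0600076398559517 gf 30.003348205354996 F [-9.5928 -1.5217 23.1698] j7 1.2044853603045254
twist 0.0 cm [ 0.02 -0.18  0.18]
[-0.9212  2.2554 -0.0153] [[0.0468 0.0028]]
```

Emit:
{"fn": "arm_command", "kwargs": {"plan": [[0,0,-0.2,0,-1],[0,0,0,0,-1],[0,0,0,0,0.75],[0,0,0,0,0.75],[0,0,0,0,0.75],[0,0,0,0,0.75],[0,0,-1,0,0.75],[0,0,-2,0,0.75],[0,0,-3,0,0.75],[0,0,-4,0,0.75],[0,0,-4,0,0.75],[0,-4,0,0,0.75],[0,-4,0,0,0.75],[0,-4,0,0,0.75],[0,-4,0,0,0.75],[0,-4,0,0,0.75],[0,-4,0,0,0.75],[0,0,0,0,0.75],[0,0,0,0,0.75]]}}

```text
clock: 27.65
ee_pos: [0.5973, 0.0619, 0.168]
orientation: [[-0.997, -0.071, 0.001], [-0.071, 0.997, -0.0], [-0.001, -0.001, -1.0]]
force: [-0.3, 0.8, 0.9]
gripper_width: 0.0765
grip_force: 0.0
```

Run:
```python
from h import *
t=imaging.capture('top');s=imaging.capture('scene');cv2.imwrite('pics/s13.png',s);cv2.imwrite('pics/t13.png',t)
go(.5,0,.1,184)
m=hsv(t,(105,130,40),(128,255,255));o=hsv(t,(5,150,90),(18,255,255))
for r in range(172,216): print(r,''.join('B' if m[r,c] else 'o' if o[r,c] else '.' for c in range(125,182)))
for B in blobs(m[170:220,120:180],10):
    W=case(ray("top",cv2.boxPoints(B[2])+[120,170],.06));print(B[0],W,W.mean(0))
s2=crop(s,260,120,60,60,1);m=hsv(s2,(105,130,40),(128,255,255));o=hsv(s2,(5,150,90),(18,255,255))
for r in range(0,60): print(r+120,''.join('B' if m[r,c] else 'o' if o[r,c] else '.' for c in range(60)))
```

```text
t 27.75 pos [0.597  0.0663 0.1675] yaw -175.59 tilt [ 0.0003  0.0008 -1.    ] w 0.07613581437878753 gf 0.0 F [-0.5161  1.3696 -0.3271] j7 1.5545406236799892
twist 0.007 cm [10.14 -5.94  6.75]
172 .........................................................
173 .........................................................
174 .........................................................
175 .........................................................
176 ................................BBB......................
177 ....................BBBBBBBBBBBBBBBBB....................
178 ....................BBBBBBBBBBBBBBBBB....................
179 ....................BBBBBBBBB.....BBB....................
180 ....................BBB............BB....................
181 ....................BBB............BB....................
182 ....................BBB............BB....................
183 ....................BBB............BB....................
184 ....................BBB............BBB...................
185 ....................BBB............BBB...................
186 ....................BBB............B
[... 5118 characters left out ...]
.......oooooooooooooooooo.BBBBBBBBBBBBBBBB........
170 .................oooooooooooooooooo.BBBBBBBBBBBBBBBB........
171 .................ooooooooooooooooo.BBBBBBBBBBBBBBBB.........
172 ...................ooooooooooooooo.BBBBBBBBBBBBBBBB.........
173 .........................ooooooooo.BBBBBBBBBBBBBBB..........
174 ............................oooooo.BBBBBBBBBBBBBB...........
175 ..............................oooo.BBBBBBBBBBBBB............
176 ................................oo...BBBBBBBBBBB............
177 ........................................BBBBBBB.............
178 ...........................................BBBB.............
179 ..............oo............................................
```

Run:
```python
from h import *
a=np.radians(4.4);R=np.array([[np.cos(a),-np.sin(a)],[np.sin(a),np.cos(a)]])
for z in(.06,.066,.005): print(z,px("scene",[[*(R@np.array(p)+[.5325,.2992]),z] for p in((.063,-.03),(.063,.03),(-.027,-.03),(-.027,.03))]).round(1).tolist())
```

```text
0.06 [[307.2, 166.9], [313.5, 158.6], [283.5, 159.9], [290.3, 152.0]]
0.066 [[307.4, 165.4], [313.7, 157.2], [283.6, 158.5], [290.4, 150.6]]
0.005 [[305.7, 179.8], [311.9, 171.3], [282.6, 172.7], [289.3, 164.6]]
```

The predicted scene pixels for flat, seated brackets match what the camera shows (web corner at about (313,158), leg tip at about (291,153)). I'm handing the job in.

```bash
python3 -c "
from bench import job
print(job.close_job())"
```

```text
the job is handed in; nothing more can be done
None
```

I handed the job in at about 28 s of the 72 s allowed: the lid is open and the three brackets are nested flat in the case, which the final camera check confirmed, but no verdict came back.

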